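Sort painted chisel handles into the latched chest

ROBOT

A 6-joint arm with a two-finger parallel gripper is mounted at the origin on the work surface. World frame = base frame: x ahead of the robot, y to its left, z up, the work surface at z = 0. Lengths are in m, angles in rad, forces in N, time in s.
With the tool pointing down it reaches from about 0.3 to 0.875 m from the base axis. Payload 6.4 kg.
Tool frame: the origin (TCP) lies midway between the tips of the shut fingers; the grasp point (between the pads) lies hold_point_z behind it (hold_point_z is the distance from the TCP to the grasp point, in m); z points along the fingers, y is the direction in which the jaws open and shut (so a half turn about z gives the same grasp; the last joint's range is limited). The gripper opens to 85 mm and grips with 20 to 120 N. Pads are 22 mm wide; open, the fingers measure 114 mm over their backs; the gripper's body (76 mm by 85 mm) begins 54 mm behind the grasp point. The pads swing forward as they close: fully open they stand 13 mm farther back than shut.
Start: joints at [1.081, 0.181, 1.607, -0, 1.354, -0.206], TCP at [0.161, 0.552, 0.231] pointing down, gripper open.
Joint ranges: [-2.99, 2.99], [-0.89, 2.07], [0.3, 2.58], [-1.14, 4.28], [0, 2.63], [-3.12, 3.12]. Speed limits (rad/s): [2.57, 2.57, 3.01, 3.14, 3.14, 3.14].

INTERFACE

Orientations are given as a unit quaternion [x, y, z, w].
In Python, from bench import * gives the robot as it stands. The module is installed in compiled form; this text tells all that it offers.
- The arm moves only by the tool apply_moves, never from a script. Its argument "motion" is a list that holds one entry, the list of rows, each a list of 7 numbers: the opening, from -1 (shut) to 1 (fully open), then the shift along the tool's x, y, z in cm, then the turn, a rotation vector about the tool's x, y, z in rad. A call has 1 to 10 rows; each row shifts and turns the commanded pose from where the row before left it, along the tool's axes as they then stand; what a row does not reach is not made up. A row lasts 1/10 s, in which the tool goes at most 50 mm and 8.59 degrees, less where a joint would pass 70% of its speed; a pose out of reach is approached as far as the arm can. A call is refused whole if a number of a shift passes 5 or a number of a turn 0.15, either way. A call with a gripper value outside its range is refused whole. The fingers move at their own pace and stop on an object; the grip force is fixed at half the most. Time passes only in rows, so rows that do not move let the fingers close. It gives the time, the measured TCP pose, the force and the opening at its end, in the units of the state.
- observe(): the state, without advancing time (a new reading comes with each control period).
- read_camera(name): name is "scene" or "top" or "wrist"; returns a dict with "pixels" (400x640x3 uint8, red, green, blue), "range_z" (400x640 float32, m along the optical axis (not along the pixel's ray), 0 where there is no reading), "K" (3x3 intrinsics, pixels), "cam_to_world" (4x4, takes a point from camera to world coordinates); the wrist camera has in their place "hand_eye" (4x4, takes a point from camera to tool coordinates, whose origin is the TCP and whose axes are the flange's). Camera axes: x right, y down, z forward; pixel columns grow to the right and rows downward; lengths in m; the calibration is good to about 2 mm. The wrist camera is an equidistant fisheye: a pixel r from the principal point sees the ray r / f radians off the axis. A picture is of the moment at which its call begins: read the wrist's pose just before it.
- sign_off(): hands the job in, once; it reports no verdict.
Trained networks look in the newest picture that a camera, given by its name, has taken for a name from the list of things; names that differ only in an ending like _2 or _b are one class to them, and where a whole thing is asked for, a point or a joint stands for the part that bears it (a point fixed in the world has none). Each returns a list of dicts, best first, with "p" (0 to 1); they miss things now and then, are a little off and sometimes report something else, mostly with a low value. They report only what shows in the picture. A call takes as long as a camera call. They do not tell look-alikes from the thing itself.
- spot_in(camera, target): "extent" ([centre column, centre row, width, height] in pixels, round what is visible of it).
- spot_point(camera, target): "at" ([row, column] in pixels: a listed point, or the origin of a listed thing).
The state is a dict: "clock": time; "joints": joint angles; "dq": joint speeds; "joint_efforts": joint torques, N m; "tcp_pos": TCP position; "ee_rot": TCP orientation; "force": force on the tool from outside, world axes, zero at the start; "ft_torque": the same for the moment, N m; "grip_width": finger opening in m.
Only numpy, scipy, OpenCV 4.12 (cv2) and the standard library are available. Lean on these libraries where they do the work, as an engineer would, in place of code of your own. Each camera call takes 0.05 s, during which the arm holds its last target.

TASK

The painted chisel handles on the sloping rack are dry. Slide the orange thumb latch of the chest aside so that its clear cover springs open, then lay both red handles flat in the red tray and the blue handle flat in the blue tray, setting them down without dropping them. Leave the unpainted handle in the rack, leave the cover open, and do not disturb the tin, the bowl or the spanner.

Things in the scene. Friction and masses are not known exactly. Their poses are not given: they have to be found in the camera images.
- red_a: octagonal chisel handle, 26 mm across flats, 120 mm long, about 60 g, half painted red (red half at the -x end), red band and brass ferrule at the other end. Origin at its middle, on its axis; its x axis runs along its length towards the brass end. In the rack it lies with x pointing up the slope, flats facing its y and z axes; 44 mm free between neighbours there.
- red_b: octagonal chisel handle, 26 mm across flats, 120 mm long, about 60 g, the second red one, same as red_a. Origin at its middle, on its axis; its x axis runs along its length towards the brass end. In the rack it lies with x pointing up the slope, flats facing its y and z axes; 44 mm free between neighbours there.
- blue: octagonal chisel handle, 26 mm across flats, 120 mm long, about 60 g, painted blue in the same way. Origin at its middle, on its axis; its x axis runs along its length towards the brass end. In the rack it lies with x pointing up the slope, flats facing its y and z axes; 44 mm free between neighbours there.
- plain: octagonal chisel handle, 26 mm across flats, 120 mm long, about 60 g, unpainted light wood; it stays in the rack. Origin at its middle, on its axis; its x axis runs along its length towards the brass end. In the rack it lies with x pointing up the slope, flats facing its y and z axes; 44 mm free between neighbours there.
- rack: fixed plywood rack, 354 mm wide (y), x away from the robot, origin on the table under its middle. Four handles lie up its 35 degree (0.61 rad) slope at y = -108, -36, 36, 108 mm, middles at x = 0, 85 mm high, on two 12 mm rails 42 mm either side of the middle, open between; stop ledge below each, 6 mm brass pins on the rails 2.5 mm beside it.
- shelf_edge (a point): middle of the lower front edge (robot side) of the rack's shelf, 200 mm above the table; the shelf is 44 mm deep (rack x = 13 to 57 mm), a pot at each end reaches 254 mm. It overhangs the handles: the tool cannot come straight down on a handle's middle but must lean about 35 degrees, square to the slope, its body towards the robot.
- chest: fixed grey chest 177 mm (x) by 276 mm (y), walls 10 mm thick and 45 mm high; origin on the table under its middle, x points away from the robot side, z up. The two trays stand side by side in it along y. The latch is in the middle of its -x side.
- red_tray: fixed red open tray in the chest, 153 (x) by 126 (y) by 34 mm high, walls and floor 4 mm; origin under its middle (8 mm above the table), axes as the chest's. A handle lies along x in it; there is room for two side by side. Which side it is on varies.
- blue_tray: fixed blue tray, same sizes as the red one, in the other half of the chest
- thumb (a point): middle of the top of the orange thumb piece of the latch: 12 mm (x) by 14 mm (y) in plan, standing 34 mm up from a steel guide on the chest's -x side, its top 74 mm above the table. Moves with the latch. A steel tongue 12 mm wide goes from it towards the chest, 50 to 56 mm above the table, over the cover's tab.
- latch (a joint): m: slide of the thumb latch along the chest's +y; 0 to 0.003 latched at the start, the cover is free beyond about 0.010, end stop at 0.018. Needs about 2 N; stays where it is left.
- cover (a joint): rad: clear plastic cover 177 by 276 mm, 4 mm thick, hinged along the chest's +x rim 46 mm above the table; 0 shut over both trays, 1.9 fully open, leaning back. When the latch frees it a weak spring swings it fully open in about a second and keeps it there.
- cover_edge (a point): middle of the cover's front edge (opposite the hinge), on its upper face
- tin: closed tin, 68 mm across, 55 mm high, upright; origin under its middle. Bystander.
- bowl: turned wooden bowl, 120 mm across, 50 mm high; origin under its middle. Bystander.
- spanner: steel spanner lying on the table; origin under its middle, x along it. Bystander.
There are look-alikes about, which are no part of the job. Leave any purple look-alike of the red_a alone.

How it is judged:
By the outcome, as a careful person would: the job done as asked, in the order asked, and still so for the second after the job is handed in, with the robot touching nothing.
It also fails if it takes over 69 s, if anything falls off the work surface, if the arm or the gripper's body presses on something with over 40 N, if the wrist force passes 120 N, or if a joint passes its speed limit or range.

## Working session

There is one attempt and no reset: what is moved stays moved. The work goes in short steps, Python scripts to look and compute and a tool call to move; the robot and the scene stay as the last step left them, time stands still between calls to the robot, and variables do not carry over. Pictures are saved under pics/ and viewed, and the job is handed in when it is done.

Besides the shell and the picture viewer there is one more tool, called after "Call:" as a command line: name --argument value ..., lists and objects as JSON in quotes. apply_moves: Moves the arm, as the interface text tells. Its arguments: {"type":"object","properties":{"motion":{"type":"array","items":{"type":"array","items":{"type":"array","items":{"type":"number"}}}}},"required":["motion"]}

```bash
mkdir -p pics; python3 - <<'E'
from bench import *
import cv2, numpy as np, pickle
s=observe(); print({k:np.round(v,3).tolist() for k,v in s.items()})
for n in ["scene","top","wrist"]:
    c=read_camera(n); pickle.dump(c,open(f"{n}0.pkl","wb"))
    cv2.imwrite(f"pics/{n}0.png",c["pixels"][:,:,::-1])
    print(n,c["K"].tolist(),[np.round(c[k],3).tolist() for k in ("cam_to_world","hand_eye") if k in c])
E
```

```text
{'clock': 0.0, 'joints': [1.081, 0.182, 1.608, 0.0, 1.354, -0.206], 'dq': [-0.001, 0.001, -0.0, -0.0, -0.001, 0.0], 'joint_efforts': [0.002, -44.486, -35.134, -0.0, 0.009, -0.0], 'tcp_pos': [0.161, 0.552, 0.23], 'ee_rot': [0.141, 0.99, -0.001, -0.0], 'force': [-1.086, -0.716, -0.076], 'ft_torque': [-0.02, 0.021, 0.009], 'grip_width': 0.085}
scene [[512.9350938659157, 0.0, 316.8434823296776], [0.0, 512.9350938659157, 200.0459099649366], [0.0, 0.0, 1.0]] [[[0.786, 0.495, -0.37, 1.025], [0.618, -0.633, 0.466, -0.589], [-0.003, -0.595, -0.804, 1.127], [0.0, 0.0, 0.0, 1.0]]]
top [[507.23211013113485, 0.0, 319.2804836393206], [0.0, 507.23211013113485, 198.381802001835], [0.0, 0.0, 1.0]] [[[0.009, -0.991, 0.13, 0.431], [-1.0, -0.005, 0.026, -0.051], [-0.025, -0.13, -0.991, 1.191], [0.0, 0.0, 0.0, 1.0]]]
wrist [[309.70691628693146, 0.0, 318.90806260465916], [0.0, 309.70691628693146, 199.47111819947855], [0.0, 0.0, 1.0]] [[[0.001, -0.952, -0.305, 0.078], [1.0, 0.002, -0.001, -0.001], [0.001, -0.305, 0.952, -0.143], [0.0, 0.0, 0.0, 1.0]]]
```

View pics/scene0.png

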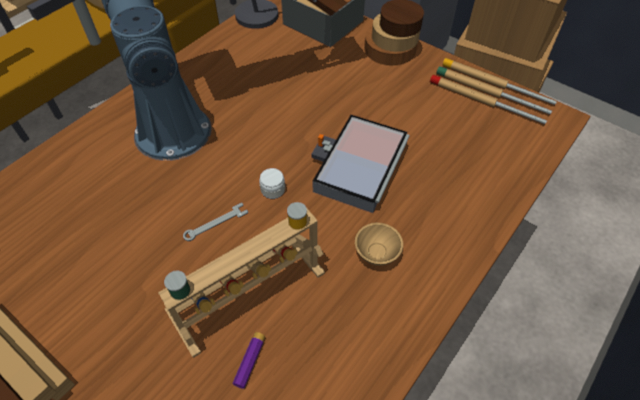

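View pics/top0.png

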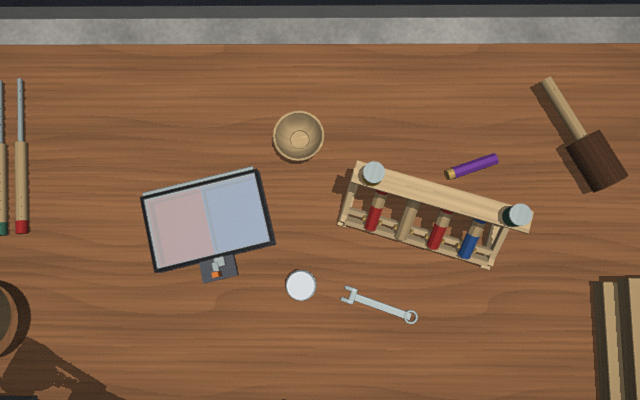

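View pics/wrist0.png

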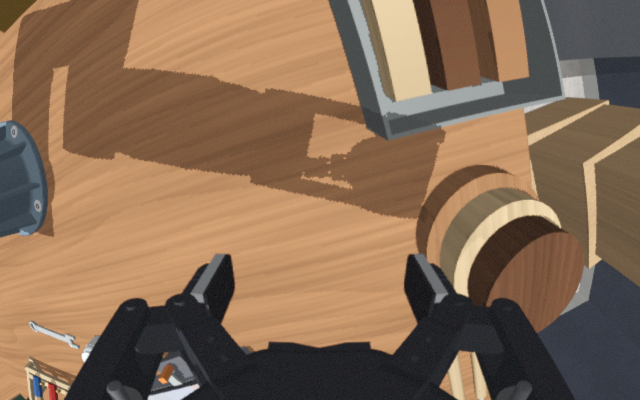

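The top view shows, left to right in the rack, red (375,213), plain (408,222), red (438,232) and blue (471,241). The chest is at (207,220), its orange thumb at (215,273), and the purple look-alike lies at (472,166). I'll take close crops next.

```bash
cat > h.py <<'E'
import numpy as np, cv2, pickle
def proj(c,P):
    P=np.atleast_2d(P); T=np.linalg.inv(c["cam_to_world"]); q=P@T[:3,:3].T+T[:3,3]
    u=q@c["K"].T; return u[:,:2]/u[:,2:]
def ray(c,u,v,z):
    d=c["cam_to_world"][:3,:3]@np.linalg.inv(c["K"])@np.array([u,v,1.]); o=c["cam_to_world"][:3,3]
    return o+d*(z-o[2])/d[2]
def cloud(c):
    H,W=c["range_z"].shape; v,u=np.mgrid[:H,:W]; d=c["range_z"]
    p=np.stack([u,v,np.ones_like(u)],-1)@np.linalg.inv(c["K"]).T*d[...,None]
    return p@c["cam_to_world"][:3,:3].T+c["cam_to_world"][:3,3]
E
python3 - <<'E'
from bench import *
from h import *
c=pickle.load(open("top0.pkl","rb"))
P=cloud(c)
for n,b in (("chest",(130,160,150,130)),("rack",(325,150,215,130))):
    x,y,w,h=b; im=cv2.resize(c["pixels"][y:y+h,x:x+w,::-1],None,fx=780/w,fy=780/w,interpolation=cv2.INTER_CUBIC)
    cv2.imwrite(f"pics/{n}.png",im[:600])
for u,v in [(145,197),(155,270),(273,242),(257,170),(205,220),(215,274),(374,173),(518,215),(440,195),(375,213),(438,232),(471,240),(408,222),(301,286),(380,305),(298,136)]:
    print(u,v,P[v,u].round(3))
read_camera("top")
for t in ["red_a","blue","plain","rack","chest","thumb","shelf_edge","cover_edge","red_tray","blue_tray","tin","bowl","spanner"]:
    print(t,[(np.round(r["at"],1).tolist(),round(r["p"],2)) for r in spot_point("top",t)][:4])
print(observe()["clock"])
E
```

```text
145 197 [0.581 0.377 0.052]
155 270 [0.416 0.346 0.051]
273 242 [0.481 0.081 0.055]
257 170 [0.646 0.122 0.049]
205 220 [0.53  0.237 0.051]
215 274 [0.409 0.204 0.077]
374 173 [ 0.602 -0.129  0.257]
518 215 [ 0.525 -0.392  0.256]
440 195 [ 0.567 -0.26   0.212]
375 213 [ 0.544 -0.144  0.089]
438 232 [ 0.504 -0.28   0.088]
471 240 [ 0.487 -0.351  0.088]
408 222 [ 0.525 -0.215  0.09 ]
301 286 [0.384 0.017 0.052]
380 305 [ 0.341 -0.161  0.007]
298 136 [0.736 0.032 0.008]
red_a [([223.3, 441.5], 0.69), ([205.4, 377.2], 0.67), ([163.1, 470.6], 0.67)]
blue [([233.6, 474.9], 0.56)]
plain [([214.6, 407.8], 0.56)]
rack [([258.5, 212.2], 0.27)]
chest [([219.7, 207.0], 0.65)]
thumb [([275.1, 214.4], 0.57), ([214.2, 413.3], 0.45)]
shelf_edge [([205.3, 438.8], 0.8)]
cover_edge [([222.3, 209.7], 0.18)]
red_tray [([206.0, 441.4], 0.65)]
blue_tray []
tin [([286.8, 302.9], 0.86)]
bowl [([137.1, 298.4], 0.84)]
spanner [([303.1, 378.8], 0.57), ([257.3, 213.4], 0.17)]
0.85
```

View pics/chest.png

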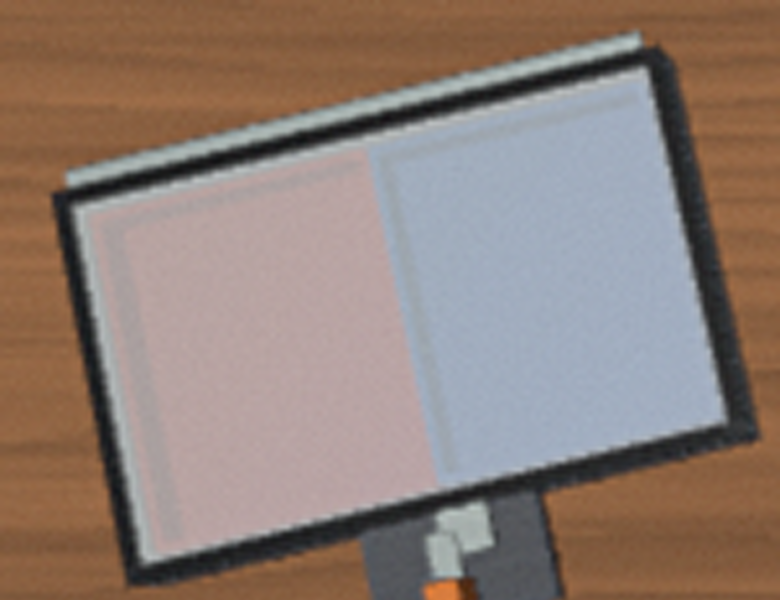

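View pics/rack.png

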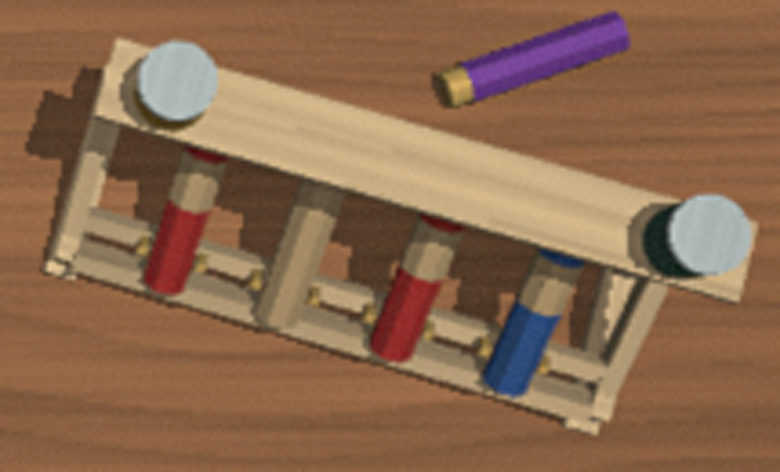

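```bash
python3 - <<'E'
from h import *
c=pickle.load(open("top0.pkl","rb")); P=cloud(c); px=c["pixels"].astype(int)
def rect(m):
    r=cv2.minAreaRect((P[m][:,:2]*1000).astype(np.float32)); return r
v,u=np.mgrid[:400,:640]
tab=(P[...,2]<0.01)
print("table z",np.median(P[250:380,450:580,2]))
box=(u>130)&(u<285)&(v>160)&(v<272)
m=box&(P[...,2]>0.04)&(P[...,2]<0.062)
k=cv2.connectedComponents(m.astype(np.uint8))
lab=k[1]==k[1][220,205]; lab=cv2.morphologyEx(lab.astype(np.uint8),cv2.MORPH_OPEN,np.ones((5,5)))>0
print("chest",rect(lab),np.median(P[lab][:,2]))
sh=(u>330)&(u<540)&(v>150)&(v<245)&(P[...,2]>0.195)&(P[...,2]<0.225)
print("shelf",rect(sh),np.median(P[sh][:,2]))
hi=(u>330)&(u<540)&(v>150)&(v<245)&(P[...,2]>0.245)
print("pots")
n,l,st,ce=cv2.connectedComponentsWithStats(hi.astype(np.uint8))
for i in range(1,n):
    if st[i,4]>50: print(P[l==i].mean(0))
hsv=cv2.cvtColor(c["pixels"],cv2.COLOR_RGB2HSV)
H,S,V=[hsv[...,i].astype(int) for i in range(3)]
o=(H>3)&(H<18)&(S>190)&(V>120)&(v>255)&(v<290)&(u>195)&(u<240)
print("orange",o.sum(),u[o].mean(),v[o].mean(),P[o].mean(0),u[o].min(),u[o].max(),v[o].min(),v[o].max())
red=((H<5)|(H>172))&(S>150)&(V>60)&(u>340)&(u<500)&(v>170)&(v<245)
blue=(H>100)&(H<125)&(S>120)&(u>440)&(u<500)&(v>200)&(v<270)
for nm,mk in (("red",red),("blue",blue)):
    n,l,st,ce=cv2.connectedComponentsWithStats(mk.astype(np.uint8))
    for i in range(1,n):
        if st[i,4]>40:
            q=P[l==i]; print(nm,st[i,4],ce[i],q.mean(0).round(4)); 
            _,_,vt=np.linalg.svd(q-q.mean(0)); print(vt[0].round(3))
E
```

```text
table z -0.0003752652418904656
chest ((520.8310546875, 232.95956420898438), (215.35122680664062, 277.2870178222656), 14.165350914001465) 0.05017789780689674
shelf ((564.9411010742188, -263.4053955078125), (355.00762939453125, 45.463443756103516), 73.67577362060547) 0.20968360760358107
pots
[ 0.60172405 -0.12723582  0.26606973]
[ 0.52554791 -0.3945766   0.25793754]<stdin>:23: RuntimeWarning: Mean of empty slice.
  ret = ret.dtype.type(ret / rcount)
  ret = um.true_divide(
Traceback (most recent call last):
ValueError: zero-size array to reduction operation minimum which has no identity
```

```bash
cat >> h.py <<'E'
RO=np.array([.5314,-.2536]); RY=np.deg2rad(-16.32)
CY=np.deg2rad(14.17)
def R2(a): return np.array([[np.cos(a),-np.sin(a)],[np.sin(a),np.cos(a)]])
def W(O,a,p):
    p=np.atleast_2d(np.array(p,float)); return np.c_[p[:,:2]@R2(a).T+O,p[:,2]]
E
python3 - <<'E'
from h import *
c=pickle.load(open("top0.pkl","rb")); P=cloud(c); v,u=np.mgrid[:400,:640]
hsv=cv2.cvtColor(c["pixels"],cv2.COLOR_RGB2HSV); print(hsv[271:278,209:222].tolist()[3][:13])
# chest in local frame
m=(u>130)&(u<285)&(v>160)&(v<300)&(P[...,2]>0.04)&(P[...,2]<0.062)
q=(P[m][:,:2])@R2(CY)
for ax in (0,1):
    h,e=np.histogram(q[:,ax],bins=np.arange(q[:,ax].min(),q[:,ax].max()+.004,.004)); print(ax,[(round(b,3),int(a)) for a,b in zip(h,e)][:12],[(round(b,3),int(a)) for a,b in zip(h,e)][-12:])
E
```

```text
[[108, 33, 92], [113, 22, 92], [8, 97, 134], [12, 180, 217], [12, 182, 218], [12, 182, 213], [12, 179, 216], [12, 182, 214], [12, 179, 208], [12, 179, 144], [12, 172, 89], [13, 209, 83], [9, 139, 77]]
0 [(np.float64(0.435), 6), (np.float64(0.439), 4), (np.float64(0.443), 6), (np.float64(0.447), 5), (np.float64(0.451), 9), (np.float64(0.455), 10), (np.float64(0.459), 12), (np.float64(0.463), 26), (np.float64(0.467), 25), (np.float64(0.471), 21), (np.float64(0.475), 18), (np.float64(0.479), 59)] [(np.float64(0.623), 209), (np.float64(0.627), 215), (np.float64(0.631), 197), (np.float64(0.635), 215), (np.float64(0.639), 214), (np.float64(0.643), 207), (np.float64(0.647), 200), (np.float64(0.651), 227), (np.float64(0.655), 205), (np.float64(0.659), 182), (np.float64(0.663), 187), (np.float64(0.667), 74)]
1 [(np.float64(-0.04), 154), (np.float64(-0.036), 144), (np.float64(-0.032), 134), (np.float64(-0.028), 144), (np.float64(-0.024), 141), (np.float64(-0.02), 141), (np.float64(-0.016), 139), (np.float64(-0.012), 144), (np.float64(-0.008), 142), (np.float64(-0.004), 142), (np.float64(-0.0), 139), (np.float64(0.004), 141)] [(np.float64(0.192), 155), (np.float64(0.196), 133), (np.float64(0.2), 147), (np.float64(0.204), 146), (np.float64(0.208), 135), (np.float64(0.212), 143), (np.float64(0.216), 144), (np.float64(0.22), 147), (np.float64(0.224), 142), (np.float64(0.228), 156), (np.float64(0.232), 132), (np.float64(0.236), 22)]
```

```bash
cat >> h.py <<'E'
CO=R2(CY)@np.array([.570,.098])
E
python3 - <<'E'
from h import *
print(CO)
def model():
    L=[]
    def poly(O,a,pts,col): L.append((W(O,a,pts),col))
    b=lambda x0,x1,y0,y1,z:[(x0,y0,z),(x1,y0,z),(x1,y1,z),(x0,y1,z),(x0,y0,z)]
    poly(CO,CY,b(-.0885,.0885,-.138,.138,.05),(0,255,0))
    poly(CO,CY,b(-.0765,.0765,-.001,-.127,.012),(0,255,255))
    poly(RO,RY,b(.013,.057,-.177,.177,.21),(0,255,0))
    for y in (-.108,-.036,.036,.108):
        s,cc=np.sin(.611),np.cos(.611)
        f=lambda t,w:(t*cc-.013*s,y+w,.085+t*s+.013*cc)
        poly(RO,RY,[f(-.06,-.0054),f(.06,-.0054),f(.06,.0054),f(-.06,.0054),f(-.06,-.0054)],(255,255,0))
    return L
for n,bx in (("top",(130,140,410,150)),("scene",(150,100,270,260))):
    c=pickle.load(open(n+"0.pkl","rb")); x,y,w,h=bx; s=min(800/w,600/h)
    im=cv2.resize(c["pixels"][y:y+h,x:x+w,::-1],None,fx=s,fy=s,interpolation=cv2.INTER_CUBIC)
    for p,col in model():
        q=(proj(c,p)+.5-[x,y])*s; cv2.polylines(im,[np.int32(q)],False,col,1)
    cv2.imwrite(f"pics/ov_{n}.png",im)
c=pickle.load(open("top0.pkl","rb"))
hsv=cv2.cvtColor(c["pixels"],cv2.COLOR_RGB2HSV); v,u=np.mgrid[:400,:640]; P=cloud(c)
o=(hsv[...,0]<17)&(hsv[...,0]>5)&(hsv[...,1]>165)&(hsv[...,2]>190)&(abs(u-215)<12)&(abs(v-273)<12)
p=ray(c,u[o].mean(),v[o].mean(),.074); print(o.sum(),u[o].mean(),v[o].mean(),p,(p[:2]-CO)@R2(CY),np.median(P[o],0))
E
```

```text
[0.52866661 0.23455408]
27 214.77777777777777 274.14814814814815 [0.40870418 0.20529119 0.074     ] [-0.12347596  0.00099425] [0.40902132 0.20547835 0.07324073]
```

View pics/ov_top.png

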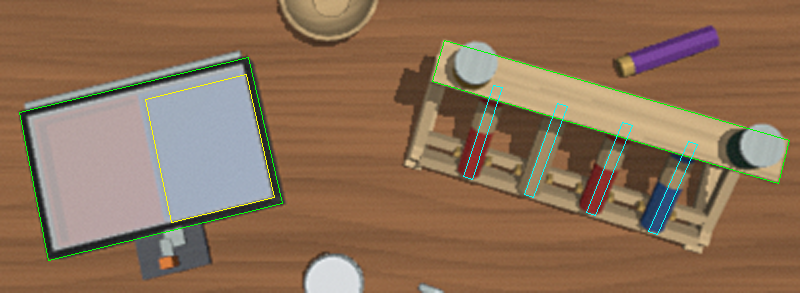

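View pics/ov_scene.png

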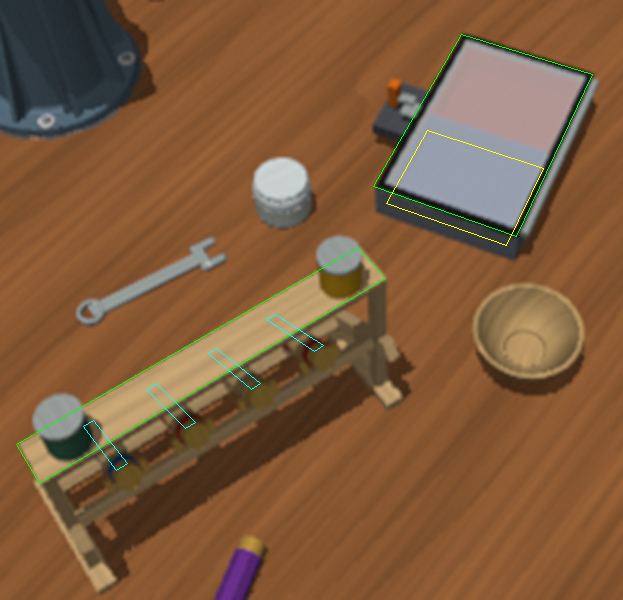

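```bash
python3 - <<'E'
import bench
print([n for n in dir(bench) if not n.startswith('__')])
print(getattr(bench,'hold_point_z',None))
E
cat > plan.py <<'E'
# plan rows from current pose to target; prints rounded rows
from bench import *
from h import *
from scipy.spatial.transform import Rotation as R
def rackR():
    ry=np.r_[R2(RY)@[0,1],0]; rx=np.r_[R2(RY)@[1,0],0]; s,c=np.sin(.611),np.cos(.611)
    z=s*rx-c*np.r_[0,0,1]; return np.c_[np.cross(ry,z),ry,z]
def downR(a=None):
    a=CY if a is None else a
    y=np.r_[R2(a)@[0,1],0]; z=np.r_[0,0,-1.]; return np.c_[np.cross(y,z),y,z]
def plan(wps,start=None,g=0,vmax=4.5,amax=.13):
    if start is None:
        s=observe(); p=np.array(s["tcp_pos"]); Q=R.from_quat(s["ee_rot"])
    else: p,Q=np.array(start[0]),R.from_matrix(start[1])
    print("from",p.round(4))
    for tp,tR in wps:
        T=R.from_matrix(tR); tp=np.array(tp)
        n=max(1,int(np.ceil(max(np.abs(Q.inv().apply(tp-p)).max()*100/vmax,np.linalg.norm(tp-p)*100/vmax,np.linalg.norm((Q.inv()*T).as_rotvec())/amax))))
        rows=[]
        for i in range(n):
            k=n-i
            sh=np.round(Q.inv().apply((tp-p)/k)*100,1); rv=np.round((Q.inv()*T).as_rotvec()/k,2)
            p=p+Q.apply(sh/100); Q=Q*R.from_rotvec(rv); rows.append([g]+(sh+0.).tolist()+(rv+0.).tolist())
        print("wp",tp.round(3),"end",p.round(4),"err",np.linalg.norm((Q.inv()*T).as_rotvec()).round(3))
        print(str(rows).replace("0.0,","0,").replace("0.0]","0]").replace(" ",""))
E
```

```text
['MotionError', 'hold_point_z', 'observe', 'read_camera', 'sign_off', 'spot_in', 'spot_point']
0.0187
```

```bash
python3 - <<'E'
from plan import *
D=downR(); f=lambda x,y,z:(W(CO,CY,(x,y,z))[0],D)
plan([f(-.128,-.045,.15),f(-.128,-.045,.062)],g=-1)
E
```

```text
from [0.161  0.552  0.2313]
wp [0.416 0.16  0.15 ] end [0.4153 0.16   0.1503] err 0.001
[[-1,-3.2,-2.8,0.7,0,0,-0.05],[-1,-3.1,-2.9,0.7,0,0,-0.05],[-1,-2.9,-3.1,0.7,0,0,-0.05],[-1,-2.8,-3.2,0.8,0,0,-0.05],[-1,-2.6,-3.4,0.7,0,0,-0.05],[-1,-2.4,-3.5,0.8,0,0,-0.05],[-1,-2.3,-3.6,0.7,0,0,-0.05],[-1,-2.1,-3.7,0.8,0,0,-0.05],[-1,-1.9,-3.8,0.7,0,0,-0.04],[-1,-1.7,-3.9,0.8,0,0,-0.05],[-1,-1.5,-3.9,0.7,0,0,-0.04]]
wp [0.416 0.16  0.062] end [0.4155 0.1591 0.0623] err 0.001
[[-1,0,0,4.4,0,0,0],[-1,0,-0.1,4.4,0,0,0]]
```

Call:
apply_moves --motion '[[[-1,-3.2,-2.8,0.7,0,0,-0.05],[-1,-3.1,-2.9,0.7,0,0,-0.05],[-1,-2.9,-3.1,0.7,0,0,-0.05],[-1,-2.8,-3.2,0.8,0,0,-0.05],[-1,-2.6,-3.4,0.7,0,0,-0.05],[-1,-2.4,-3.5,0.8,0,0,-0.05],[-1,-2.3,-3.6,0.7,0,0,-0.05],[-1,-2.1,-3.7,0.8,0,0,-0.05],[-1,-1.9,-3.8,0.7,0,0,-0.04],[-1,-1.7,-3.9,0.8,0,0,-0.05]]]'

```text
clock: 1.85
tcp_pos: [0.3936, 0.1936, 0.1575]
ee_rot: [-0.104, 0.995, 0.0, 0.001]
force: [-0.2, 0.6, 0.2]
grip_width: -0.0002
```

Call:
apply_moves --motion '[[[-1,-1.5,-3.9,0.7,0,0,-0.04],[-1,0,0,0,0,0,0],[-1,0,0,0,0,0,0]]]'

```text
clock: 2.15
tcp_pos: [0.4154, 0.1595, 0.1502]
ee_rot: [-0.121, 0.993, 0.0, -0.0]
force: [0.0, 0.1, 0.5]
grip_width: -0.0002
```

```bash
python3 - <<'E'
from plan import *
D=downR(); f=lambda x,y,z:(W(CO,CY,(x,y,z))[0],D)
plan([f(-.128,-.045,.062)],g=-1)
c=read_camera("wrist"); cv2.imwrite("pics/w1.png",c["pixels"][:,:,::-1])
E
```

```text
from [0.4154 0.1595 0.1502]
wp [0.416 0.16  0.062] end [0.4154 0.1595 0.0622] err 0.004
[[-1,0,0,4.4,0,0,0],[-1,0,0,4.4,0,0,0]]
```

View pics/w1.png

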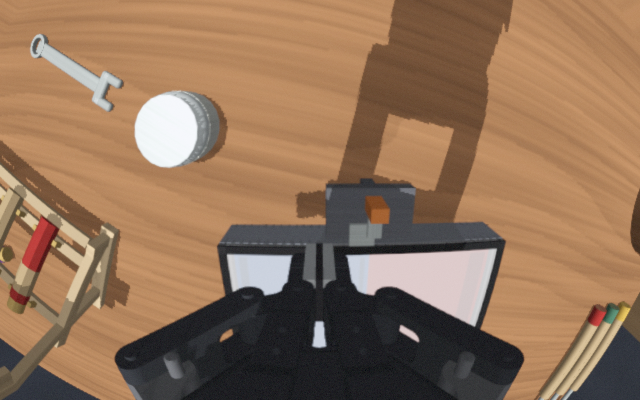

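The wrist view shows the shut fingers left of (on the −y side of) the orange thumb at (377,210), with clear space to come down.

Call:
apply_moves --motion '[[[-1,0,0,4.4,0,0,0],[-1,0,0,4.4,0,0,0],[-1,0,0.8,0,0,0,0],[-1,0,0.6,0,0,0,0],[-1,0,0.5,0,0,0,0],[-1,0,0.4,0,0,0,0],[-1,0,0.2,0,0,0,0],[-1,0,0.2,0,0,0,0]]]'

```text
clock: 3.0
tcp_pos: [0.4099, 0.1865, 0.0637]
ee_rot: [-0.123, 0.992, -0.0, 0.002]
force: [0.5, -1.9, 4.3]
grip_width: 0.0002
```

```bash
python3 - <<'E'
from plan import *
for n in ["wrist","top"]:
    c=read_camera(n); im=c["pixels"][:,:,::-1]
    if n=="top": im=cv2.resize(im[160:300,130:290],None,fx=4,fy=4)
    cv2.imwrite(f"pics/{n}2.png",im)
E
```

```text
(no output)
```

View pics/wrist2.png

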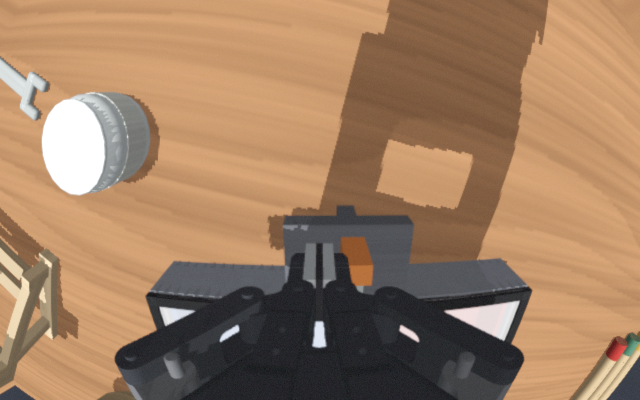

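View pics/top2.png

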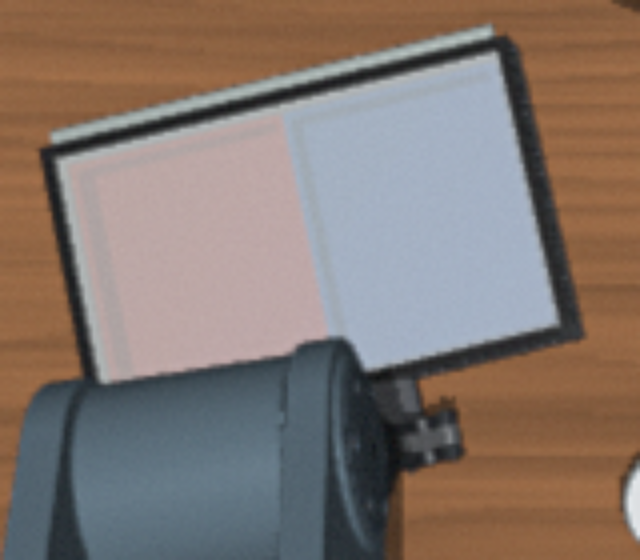

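Call:
apply_moves --motion '[[[-1,0,0.3,-0.2,0,0,0],[-1,0,0.3,0,0,0,0],[-1,0,0.3,0,0,0,0],[-1,0,0.2,0,0,0,0]]]'

```text
clock: 3.5
tcp_pos: [0.4061, 0.1972, 0.0644]
ee_rot: [-0.123, 0.992, 0.0, 0.0]
force: [1.1, 0.0, 2.0]
grip_width: 0.0
```

```bash
python3 - <<'E'
from plan import *
s=observe(); print((np.array(s["tcp_pos"])[:2]-CO)@R2(CY),s["force"],s["tcp_pos"])
for n in ["wrist"]:
    c=read_camera(n); im=c["pixels"][:,:,::-1]
    cv2.imwrite(f"pics/{n}3.png",im)
E
```

```text
[-0.12799164 -0.00625712] [1.13119126 0.01882667 1.99899976] [0.40610103 0.19715502 0.06436887]
```

View pics/wrist3.png

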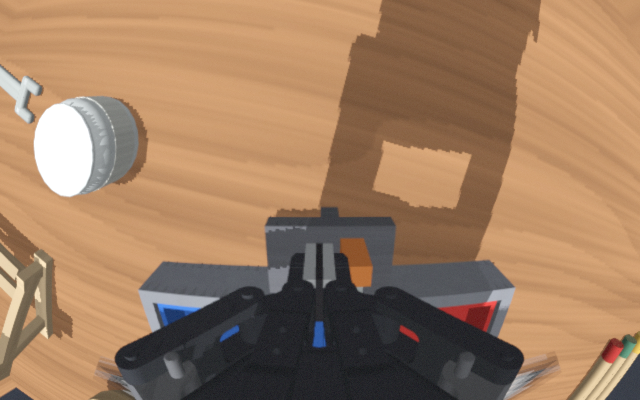

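The trays now show bright blue and red, so the cover has sprung open. Next is the first red handle. Candidates in the top view are red at (375,213), red at (438,232) and purple at (472,166); I'm taking the rack red at (375,213), checked in the rack crop.

```bash
cat >> plan.py <<'E'
def grasp(y,back=0.,deep=.010,t=0.):
    s,c=np.sin(.611),np.cos(.611); Q=rackR()
    p=W(RO,RY,(t*c,y,.085+t*s))[0]+Q[:,2]*(deep-back); return (p,Q)
def ch(x,y,z): return (W(CO,CY,(x,y,z))[0],downR())
E
python3 - <<'E'
from plan import *
plan([ch(-.128,-.012,.066),ch(-.128,-.06,.2),grasp(.108,.11)],g=.15)
c=read_camera("top"); cv2.imwrite("pics/top4.png",c["pixels"][:,:,::-1])
E
```

```text
from [0.406  0.1974 0.0644]
wp [0.407 0.192 0.066] end [0.4075 0.1915 0.0664] err 0.001
[[0.15,0,-0.6,-0.2,0,0,0]]
wp [0.419 0.145 0.2  ] end [0.4192 0.1449 0.2004] err 0.001
[[0.15,0,-1.2,-3.3,0,0,0],[0.15,0,-1.2,-3.4,0,0,0],[0.15,0,-1.2,-3.3,0,0,0],[0.15,0,-1.2,-3.4,0,0,0]]
wp [ 0.507 -0.134  0.167] end [ 0.5068 -0.1334  0.1673] err 0.005
[[0.15,-0.2,-4.2,0.5,0.02,-0.09,0.07],[0.15,-0.5,-4.1,0.6,0.02,-0.08,0.07],[0.15,-0.7,-4.1,0.7,0.02,-0.09,0.07],[0.15,-0.9,-4.0,0.9,0.03,-0.08,0.08],[0.15,-1.2,-3.9,1.1,0.02,-0.09,0.07],[0.15,-1.3,-3.8,1.3,0.03,-0.08,0.08],[0.15,-1.6,-3.5,1.4,0.02,-0.09,0.07]]
```

View pics/top4.png

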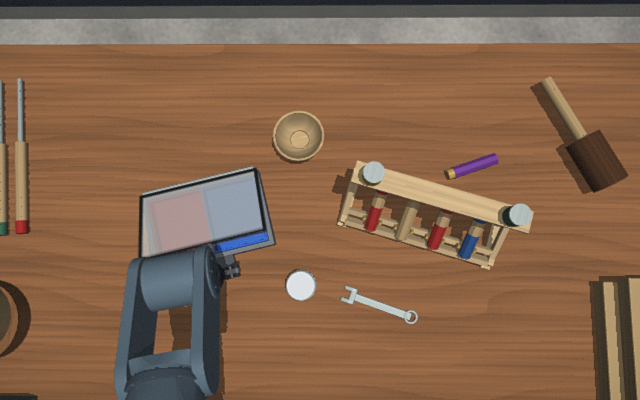

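The cover is part-way up and still swinging. I'll hold back and let it finish.

Call:
apply_moves --motion '[[[-1,0,-0.6,-0.2,0,0,0],[-1,0,0,0,0,0,0],[-1,0,0,0,0,0,0],[-1,0,0,0,0,0,0],[-1,0,0,0,0,0,0],[-1,0,0,0,0,0,0],[-1,0,-1.2,-3.3,0,0,0],[-1,0,-1.2,-3.4,0,0,0],[-1,0,-1.2,-3.3,0,0,0],[-1,0,-1.2,-3.4,0,0,0]]]'

```text
clock: 4.6
tcp_pos: [0.4189, 0.1442, 0.2015]
ee_rot: [-0.123, 0.992, 0.0, -0.0]
force: [0.4, -0.3, 0.1]
grip_width: -0.0001
```

Call:
apply_moves --motion '[[[0.15,-0.2,-4.2,0.5,0.02,-0.09,0.07],[0.15,-0.5,-4.1,0.6,0.02,-0.08,0.07],[0.15,-0.7,-4.1,0.7,0.02,-0.09,0.07],[0.15,-0.9,-4.0,0.9,0.03,-0.08,0.08],[0.15,-1.2,-3.9,1.1,0.02,-0.09,0.07],[0.15,-1.3,-3.8,1.3,0.03,-0.08,0.08],[0.15,-1.6,-3.5,1.4,0.02,-0.09,0.07],[0.15,0,0,0,0,0,0],[0.15,0,0,0,0,0,0]]]'

```text
clock: 5.5
tcp_pos: [0.506, -0.1342, 0.1666]
ee_rot: [0.135, 0.944, -0.041, 0.298]
force: [0.8, 0.4, 0.1]
grip_width: 0.0495
```

```bash
python3 - <<'E'
from plan import *
plan([grasp(.108,.0)],g=.15)
for n in ["wrist","top"]:
    c=read_camera(n); im=c["pixels"][:,:,::-1]
    cv2.imwrite(f"pics/{n}5.png",im)
E
```

```text
from [ 0.506  -0.1342  0.1666]
wp [ 0.567 -0.152  0.077] end [ 0.5674 -0.1517  0.0771] err 0.004
[[0.15,0,0,3.7,0,0,0],[0.15,0,0,3.7,0,0,0],[0.15,-0.1,0,3.6,0,0,0]]
```

View pics/wrist5.png

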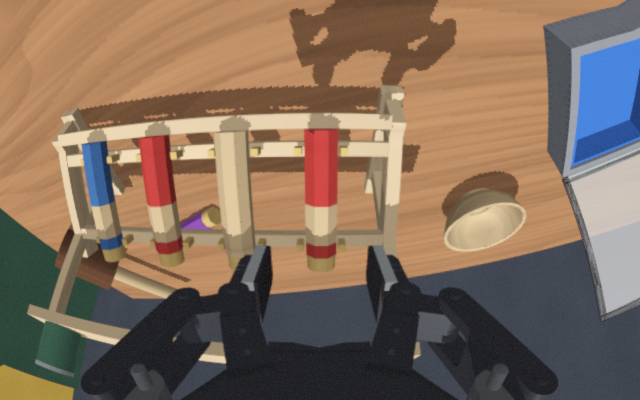

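View pics/top5.png

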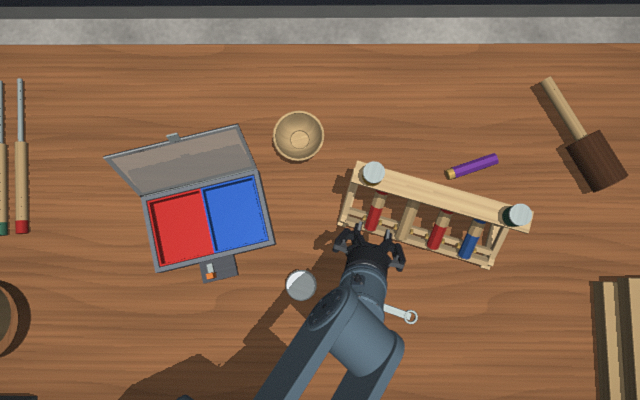

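The cover stands open. In the wrist view the red handle at (320,200) is centred between the fingers (258 and 380) and the plain one is left of them. Going in.

Call:
apply_moves --motion '[[[0.15,0,0,3.0,0,0,0],[0.15,0,0,3.0,0,0,0],[0.15,0,0,2.5,0,0,0],[0.15,0,0,1.5,0,0,0],[0.15,0,0,1.0,0,0,0],[0.15,0,0,0,0,0,0]]]'

```text
clock: 6.2
tcp_pos: [0.568, -0.1493, 0.0764]
ee_rot: [0.133, 0.944, -0.04, 0.298]
force: [-0.2, -0.1, -0.5]
grip_width: 0.0489
```

Call:
apply_moves --motion '[[[-1,0,0,0,0,0,0],[-1,0,0,0,0,0,0],[-1,0,0,0,0,0,0],[-1,0,0,0,0,0,0],[-1,0,0,0,0,0,0]]]'

```text
clock: 6.7
tcp_pos: [0.5678, -0.1504, 0.0782]
ee_rot: [0.134, 0.944, -0.04, 0.299]
force: [-4.0, 5.3, 8.0]
grip_width: 0.0246
```

```bash
python3 - <<'E'
from plan import *
c=read_camera("wrist"); cv2.imwrite("pics/w6.png",c["pixels"][:,:,::-1])
print(observe()["force"],observe()["ft_torque"])
plan([grasp(.108,.12)],g=-1)
E
```

```text
[-4.92700848  5.88703186  7.06886572] [0.63394822 0.20015217 0.38059427]
from [ 0.5678 -0.1504  0.0782]
wp [ 0.501 -0.132  0.175] end [ 0.5008 -0.1326  0.175 ] err 0.005
[[-1,0,0,-4.0,0,0,0],[-1,0,0,-3.9,0,0,0],[-1,0.1,-0.1,-4.0,0.01,0,0]]
```

View pics/w6.png

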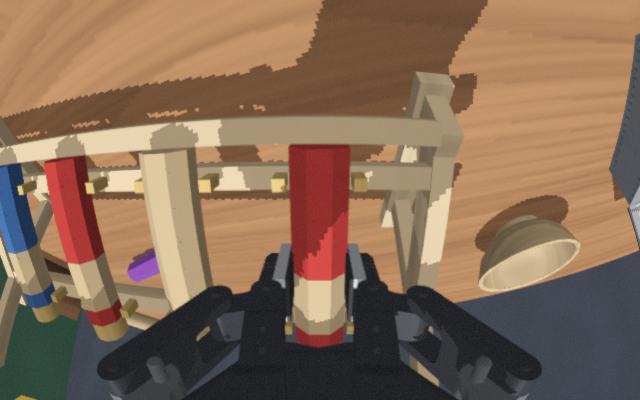

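The red handle is squarely between the pads (width 24.6 mm). I'll lift it out square to the slope.

Call:
apply_moves --motion '[[[-1,0,0,-1.0,0,0,0],[-1,0,0,-2.0,0,0,0],[-1,0,0,-3.0,0,0,0],[-1,0,0,-3.0,0,0,0],[-1,0,0,-3.0,0,0,0],[-1,0,0,-2.0,0,0,0],[-1,0,0,0,0,0,0]]]'

```text
clock: 7.45
tcp_pos: [0.4906, -0.1298, 0.195]
ee_rot: [0.134, 0.943, -0.042, 0.301]
force: [0.8, 0.2, -1.0]
grip_width: 0.0241
```

```bash
python3 - <<'E'
from plan import *
plan([ch(-0.0,.088,.18),ch(0,.088,.03)],g=-1)
E
```

```text
from [ 0.4906 -0.1298  0.195 ]
wp [0.507 0.32  0.18 ] end [0.5073 0.3202 0.1801] err 0.005
[[-1,0.9,4.0,-0.5,-0.01,0.05,-0.05],[-1,0.7,4.0,-0.4,-0.02,0.06,-0.05],[-1,0.5,4.0,-0.3,-0.01,0.05,-0.05],[-1,0.3,4.1,-0.2,-0.02,0.06,-0.05],[-1,0.2,4.1,-0.1,-0.02,0.05,-0.04],[-1,0,4.1,0,-0.01,0.06,-0.05],[-1,-0.2,4.1,0,-0.02,0.05,-0.04],[-1,-0.4,4.1,0.1,-0.01,0.06,-0.05],[-1,-0.6,4.0,0.1,-0.02,0.05,-0.04],[-1,-0.8,4.0,0.2,-0.01,0.06,-0.05],[-1,-1.0,4.0,0.1,-0.02,0.05,-0.04]]
wp [0.507 0.32  0.03 ] end [0.5068 0.3196 0.0301] err 0.005
[[-1,0,0,3.8,0,0,0],[-1,0,0,3.7,0,0,0],[-1,0,0,3.8,0,0,0],[-1,0.1,-0.1,3.7,0,0,0]]
```

Call:
apply_moves --motion '[[[-1,0.9,4.0,-0.5,-0.01,0.05,-0.05],[-1,0.7,4.0,-0.4,-0.02,0.06,-0.05],[-1,0.5,4.0,-0.3,-0.01,0.05,-0.05],[-1,0.3,4.1,-0.2,-0.02,0.06,-0.05],[-1,0.2,4.1,-0.1,-0.02,0.05,-0.04],[-1,0,4.1,0,-0.01,0.06,-0.05],[-1,-0.2,4.1,0,-0.02,0.05,-0.04],[-1,-0.4,4.1,0.1,-0.01,0.06,-0.05],[-1,-0.6,4.0,0.1,-0.02,0.05,-0.04],[-1,-0.8,4.0,0.2,-0.01,0.06,-0.05]]]'

```text
clock: 8.45
tcp_pos: [0.5048, 0.2816, 0.178]
ee_rot: [-0.103, 0.994, -0.003, 0.023]
force: [0.3, -0.5, -0.4]
grip_width: 0.0242
```

Call:
apply_moves --motion '[[[-1,-1.0,4.0,0.1,-0.02,0.05,-0.04],[-1,0,0,0,0,0,0],[-1,0,0,0,0,0,0]]]'

```text
clock: 8.75
tcp_pos: [0.5063, 0.3216, 0.1762]
ee_rot: [-0.123, 0.992, 0.004, -0.002]
force: [-0.1, -0.4, -1.5]
grip_width: 0.0244
```

```bash
python3 - <<'E'
from plan import *
plan([ch(0,.088,.03)],g=-1)
c=read_camera("wrist"); cv2.imwrite("pics/w7.png",c["pixels"][:,:,::-1])
c=read_camera("top"); cv2.imwrite("pics/t7.png",c["pixels"][:,:,::-1])
E
```

```text
from [0.5063 0.3216 0.1762]
wp [0.507 0.32  0.03 ] end [0.5072 0.3199 0.0302] err 0.004
[[-1,0,-0.1,3.7,0,0,0],[-1,0,-0.1,3.6,0,0,0],[-1,0,0,3.7,0,0,0],[-1,-0.1,-0.1,3.6,0.01,0,0]]
```

View pics/w7.png

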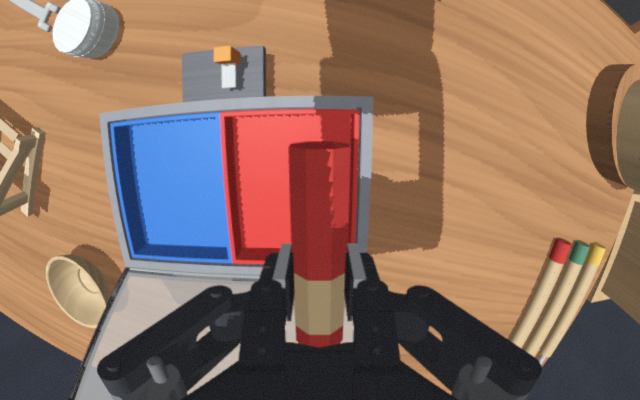

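View pics/t7.png

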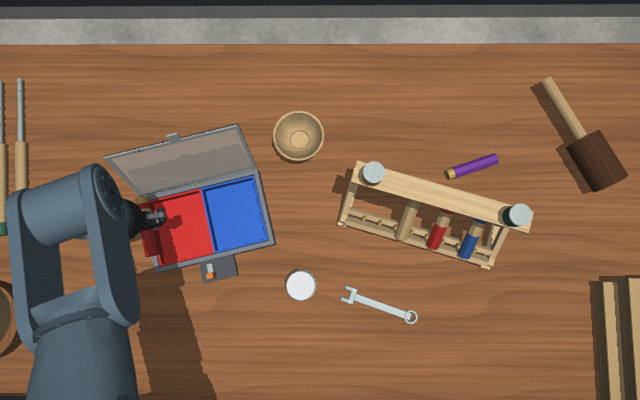

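The handle is held straight along the red tray, nearer its outer wall as planned. Lowering.

Call:
apply_moves --motion '[[[-1,0,-0.1,3.7,0,0,0],[-1,0,-0.1,3.6,0,0,0],[-1,0,0,3.7,0,0,0],[-1,0,-0.1,2.6,0.01,0,0],[-1,0,0,1.0,0,0,0],[-1,0,0,0,0,0,0]]]'

```text
clock: 9.45
tcp_pos: [0.506, 0.3179, 0.0314]
ee_rot: [-0.122, 0.993, -0.001, -0.002]
force: [-0.3, 0.0, -1.0]
grip_width: 0.0246
```

```bash
python3 - <<'E'
from plan import *
s=observe(); print((np.array(s["tcp_pos"])[:2]-CO)@R2(CY))
c=read_camera("wrist"); cv2.imwrite("pics/w8.png",c["pixels"][:,:,::-1])
c=read_camera("scene"); cv2.imwrite("pics/s8.png",cv2.resize(c["pixels"][80:240,250:450,::-1],None,fx=4,fy=3.75))
E
```

```text
[-0.0015702   0.08635067]
```

View pics/w8.png

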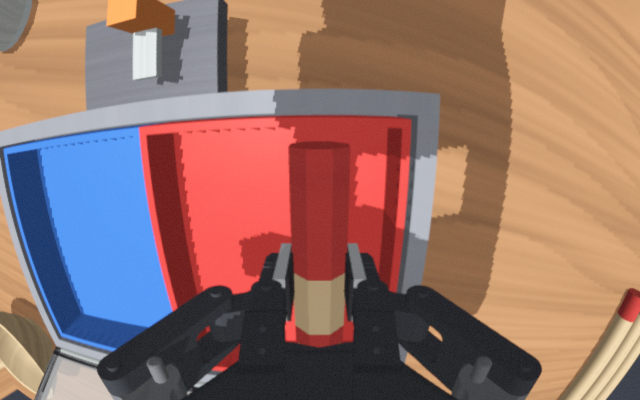

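View pics/s8.png

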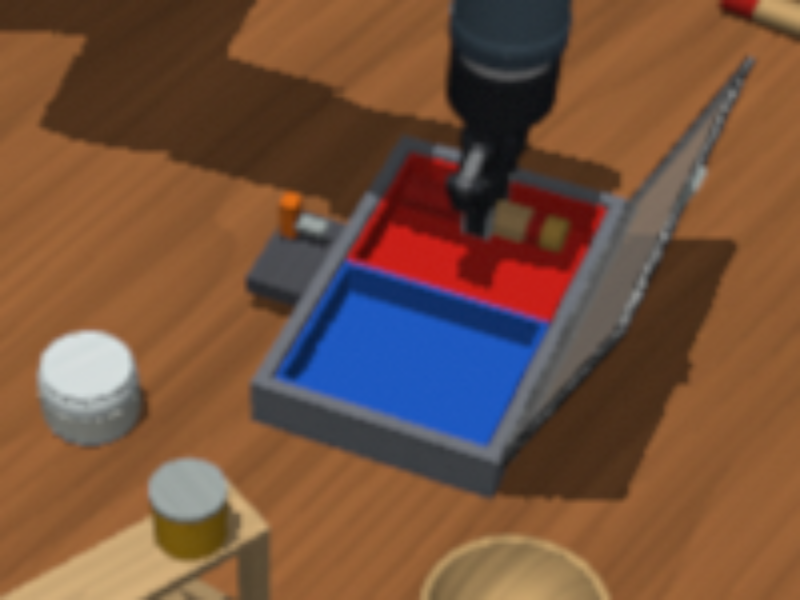

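It's inside the tray with room at both ends. Last centimetre slowly, watching the force.

Call:
apply_moves --motion '[[[-1,0,0.1,0.5,0,0,0],[-1,0,0,0.4,0,0,0],[-1,0,0,0.2,0,0,0],[-1,0,0,0.1,0,0,0],[-1,0,0,0.1,0,0,0],[-1,0,0,0,0,0,0]]]'

```text
clock: 10.15
tcp_pos: [0.5066, 0.32, 0.0194]
ee_rot: [-0.122, 0.992, -0.001, -0.001]
force: [1.0, 0.6, -0.8]
grip_width: 0.0244
```

Call:
apply_moves --motion '[[[-1,0,0,0.1,0,0,0],[-1,0,0,0.1,0,0,0],[-1,0,0,0,0,0,0]]]'

```text
clock: 10.45
tcp_pos: [0.5066, 0.32, 0.0174]
ee_rot: [-0.122, 0.992, -0.001, -0.001]
force: [0.7, -0.5, -0.6]
grip_width: 0.0244
```

Call:
apply_moves --motion '[[[-1,0,0,0.1,0,0,0],[-1,0,0,0.05,0,0,0],[-1,0,0,0,0,0,0]]]'

```text
clock: 10.75
tcp_pos: [0.5067, 0.32, 0.0167]
ee_rot: [-0.122, 0.992, -0.001, -0.001]
force: [-2.8, -1.2, 4.2]
grip_width: 0.0242
```

Contact at 4 N. Opening a little, then lifting.

Call:
apply_moves --motion '[[[-0.22,0,0,0,0,0,0],[-0.22,0,0,0,0,0,0],[-0.22,0,0,0,0,0,0],[-0.22,0,0,-0.5,0,0,0],[-0.22,0,0,-2.0,0,0,0],[-0.22,0,0,-4.0,0,0,0],[0.15,0,0,-4.5,0,0,0],[0.15,0,0,-4.5,0,0,0]]]'

```text
clock: 11.55
tcp_pos: [0.5064, 0.3202, 0.1726]
ee_rot: [-0.122, 0.992, -0.001, -0.001]
force: [1.1, 1.0, -1.2]
grip_width: 0.0491
```

```bash
python3 - <<'E'
from plan import *
plan([grasp(-.036,.11)],g=.15)
c=read_camera("wrist"); cv2.imwrite("pics/w9.png",c["pixels"][:,:,::-1])
E
```

```text
from [0.5064 0.3202 0.1726]
wp [ 0.466 -0.272  0.167] end [ 0.4667 -0.2719  0.1668] err 0.003
[[0.15,1.3,-4.0,0.1,0.01,-0.04,0.04],[0.15,1.1,-4.1,0,0.01,-0.04,0.04],[0.15,1.0,-4.1,0,0.01,-0.04,0.04],[0.15,0.8,-4.2,0,0.01,-0.04,0.04],[0.15,0.7,-4.2,0.1,0.01,-0.04,0.04],[0.15,0.5,-4.2,0.1,0.01,-0.04,0.03],[0.15,0.4,-4.2,0.1,0.01,-0.05,0.04],[0.15,0.2,-4.2,0.1,0.01,-0.04,0.03],[0.15,0.1,-4.2,0.2,0.01,-0.05,0.04],[0.15,-0.1,-4.3,0.2,0.01,-0.04,0.03],[0.15,-0.2,-4.2,0.3,0.01,-0.05,0.04],[0.15,-0.4,-4.2,0.3,0.01,-0.04,0.03],[0.15,-0.5,-4.2,0.4,0.02,-0.05,0.04],[0.15,-0.6,-4.2,0.5,0.01,-0.04,0.03]]
```

View pics/w9.png

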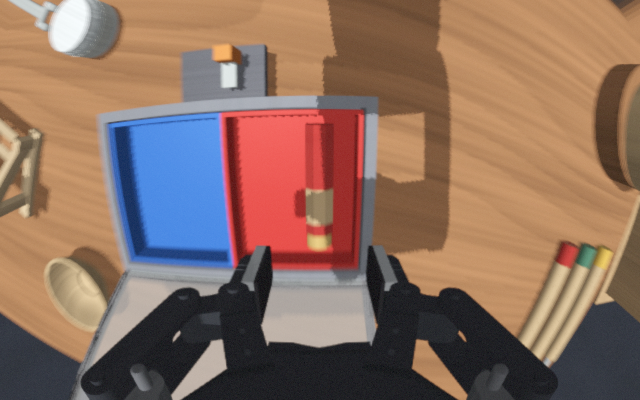

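Red handle one lies flat in the red tray (318,187). Going for the second red, pixel (438,232) in the top view.

Call:
apply_moves --motion '[[[0.15,1.3,-4.0,0,0.01,-0.04,0.04],[0.15,1.1,-4.1,0,0.01,-0.04,0.04],[0.15,1.0,-4.1,0,0.01,-0.04,0.04],[0.15,0.8,-4.2,0,0.01,-0.04,0.04],[0.15,0.7,-4.2,0.1,0.01,-0.04,0.04],[0.15,0.5,-4.2,0.1,0.01,-0.04,0.03],[0.15,0.4,-4.2,0.1,0.01,-0.05,0.04],[0.15,0.2,-4.2,0.1,0.01,-0.04,0.03],[0.15,0.1,-4.2,0.2,0.01,-0.05,0.04],[0.15,-0.1,-4.3,0.2,0.01,-0.04,0.03]]]'

```text
clock: 12.6
tcp_pos: [0.4771, -0.1039, 0.1684]
ee_rot: [0.064, 0.975, -0.028, 0.213]
force: [0.8, -0.1, 0.2]
grip_width: 0.049
```

Call:
apply_moves --motion '[[[0.15,-0.2,-4.2,0.3,0.01,-0.05,0.04],[0.15,-0.4,-4.2,0.3,0.01,-0.04,0.03],[0.15,-0.5,-4.2,0.4,0.02,-0.05,0.04],[0.15,-0.6,-4.2,0.5,0.01,-0.04,0.03],[0.15,0,0,0,0,0,0],[0.15,0,0,0,0,0,0]]]'

```text
clock: 13.2
tcp_pos: [0.4664, -0.2725, 0.1659]
ee_rot: [0.135, 0.944, -0.042, 0.297]
force: [-0.8, 0.1, 0.0]
grip_width: 0.049
```

```bash
python3 - <<'E'
from plan import *
plan([grasp(-.036,.0)],g=.15)
c=read_camera("wrist"); cv2.imwrite("pics/w10.png",c["pixels"][:,:,::-1])
E
```

```text
from [ 0.4664 -0.2725  0.1659]
wp [ 0.527 -0.29   0.077] end [ 0.5271 -0.2902  0.0771] err 0.002
[[0.15,0,0,3.6,0,0,0],[0.15,0,0,3.6,0,0,0],[0.15,-0.1,0,3.7,0,0,0]]
```

View pics/w10.png

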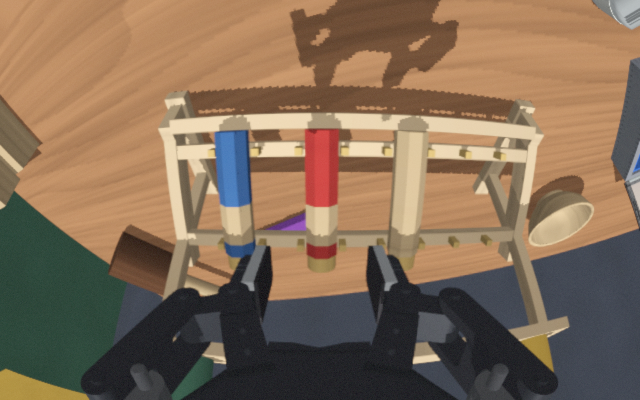

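The second red handle (321,195) is centred between the fingers, with blue (235,195) and plain (408,195) outside them.

Call:
apply_moves --motion '[[[0.15,0,0,3.0,0,0,0],[0.15,0,0,3.0,0,0,0],[0.15,0,0,2.5,0,0,0],[0.15,-0.1,0,1.4,0,0,0],[0.15,0,0,1.0,0,0,0],[0.15,0,0,0,0,0,0]]]'

```text
clock: 13.85
tcp_pos: [0.5284, -0.2875, 0.0764]
ee_rot: [0.133, 0.945, -0.041, 0.297]
force: [0.6, 0.4, -0.4]
grip_width: 0.0488
```

Call:
apply_moves --motion '[[[-1,0,0,0,0,0,0],[-1,0,0,0,0,0,0],[-1,0,0,0,0,0,0],[-1,0,0,0,0,0,0],[-1,0,0,0,0,0,0]]]'

```text
clock: 14.35
tcp_pos: [0.528, -0.289, 0.0783]
ee_rot: [0.134, 0.944, -0.042, 0.298]
force: [-4.1, 4.8, 7.9]
grip_width: 0.0245
```

Call:
apply_moves --motion '[[[-1,0,0,-1.0,0,0,0],[-1,0,0,-2.0,0,0,0],[-1,0,0,-3.0,0,0,0],[-1,0,0,-3.0,0,0,0],[-1,0,0,-3.0,0,0,0],[-1,0,0,-2.0,0,0,0],[-1,0,0,0,0,0,0]]]'

```text
clock: 15.05
tcp_pos: [0.4505, -0.2683, 0.1952]
ee_rot: [0.134, 0.944, -0.045, 0.299]
force: [-0.3, -0.3, -0.6]
grip_width: 0.0246
```

```bash
python3 - <<'E'
from plan import *
plan([ch(-0.0,.040,.18)],g=-1)
c=read_camera("wrist"); cv2.imwrite("pics/w11.png",c["pixels"][:,:,::-1])
E
```

```text
from [ 0.4505 -0.2683  0.1952]
wp [0.519 0.273 0.18 ] end [0.5188 0.2736 0.1801] err 0.007
[[-1,0.6,4.1,-0.3,-0.01,0.05,-0.04],[-1,0.4,4.2,-0.2,-0.01,0.05,-0.04],[-1,0.3,4.2,-0.2,-0.01,0.05,-0.04],[-1,0.1,4.2,-0.1,-0.01,0.04,-0.04],[-1,0,4.2,-0.1,-0.01,0.05,-0.04],[-1,-0.2,4.2,0,-0.01,0.04,-0.04],[-1,-0.4,4.2,0,-0.01,0.04,-0.04],[-1,-0.5,4.2,0,-0.02,0.05,-0.04],[-1,-0.7,4.1,0.1,-0.02,0.04,-0.04],[-1,-0.9,4.1,0.1,-0.01,0.05,-0.04],[-1,-1.0,4.1,0.1,-0.02,0.04,-0.04],[-1,-1.2,4.0,0.1,-0.01,0.05,-0.04],[-1,-1.4,4.0,0.1,-0.02,0.04,-0.04]]
```

View pics/w11.png

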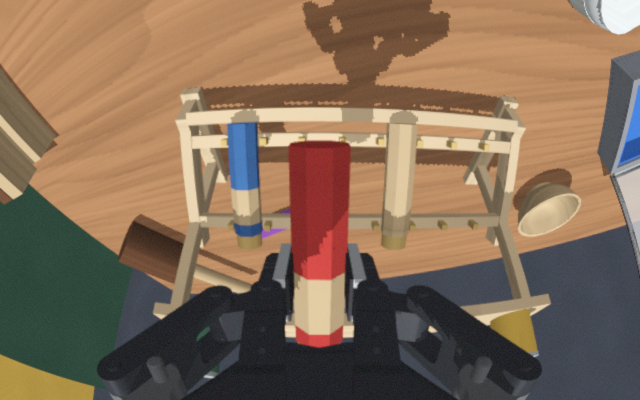

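The second red handle is out and straight in the pads; blue and plain are still in place.

Call:
apply_moves --motion '[[[-1,0.6,4.1,-0.3,-0.01,0.05,-0.04],[-1,0.4,4.2,-0.2,-0.01,0.05,-0.04],[-1,0.3,4.2,-0.2,-0.01,0.05,-0.04],[-1,0.1,4.2,-0.1,-0.01,0.04,-0.04],[-1,0,4.2,-0.1,-0.01,0.05,-0.04],[-1,-0.2,4.2,0,-0.01,0.04,-0.04],[-1,-0.4,4.2,0,-0.01,0.04,-0.04],[-1,-0.5,4.2,0,-0.02,0.05,-0.04],[-1,-0.7,4.1,0.1,-0.02,0.04,-0.04],[-1,-0.9,4.1,0.1,-0.01,0.05,-0.04]]]'

```text
clock: 16.1
tcp_pos: [0.5026, 0.1518, 0.1803]
ee_rot: [-0.066, 0.996, -0.011, 0.066]
force: [0.1, -0.0, -0.8]
grip_width: 0.0244
```

Call:
apply_moves --motion '[[[-1,-1.0,4.1,0.1,-0.02,0.04,-0.04],[-1,-1.2,4.0,0.1,-0.01,0.05,-0.04],[-1,-1.4,4.0,0.1,-0.02,0.04,-0.04],[-1,0,0,0,0,0,0],[-1,0,0,0,0,0,0]]]'

```text
clock: 16.6
tcp_pos: [0.5176, 0.2759, 0.1774]
ee_rot: [-0.126, 0.992, 0.005, -0.001]
force: [-0.6, -0.8, -0.5]
grip_width: 0.0246
```

```bash
python3 - <<'E'
from plan import *
plan([ch(0,.040,.045)],g=-1)
c=read_camera("wrist"); cv2.imwrite("pics/w12.png",c["pixels"][:,:,::-1])
E
```

```text
from [0.5176 0.2759 0.1774]
wp [0.519 0.273 0.045] end [0.5193 0.2736 0.0453] err 0.004
[[-1,0,-0.1,4.4,0,0,0],[-1,0,-0.2,4.4,0,0,0],[-1,-0.1,-0.1,4.4,0.01,0,0.01]]
```

View pics/w12.png

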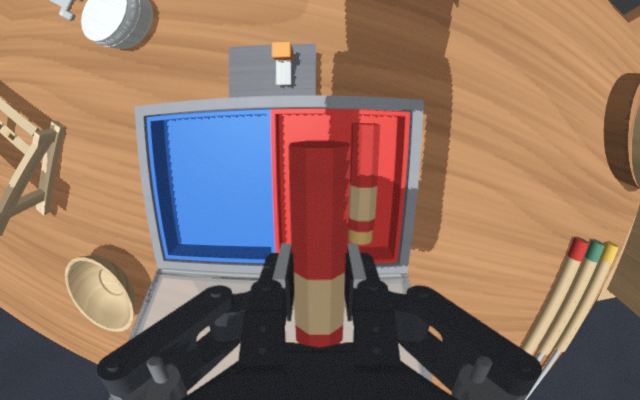

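Call:
apply_moves --motion '[[[-1,0,-0.1,4.4,0,0,0],[-1,0,-0.2,4.4,0,0,0],[-1,-0.1,-0.1,3.4,0.01,0,0.01],[-1,0,0,1.0,0,0,0],[-1,0,0,0,0,0,0],[-1,0,0,0,0,0,0]]]'

```text
clock: 17.25
tcp_pos: [0.5216, 0.2727, 0.0495]
ee_rot: [-0.12, 0.993, 0.001, 0.003]
force: [0.6, -0.2, -0.4]
grip_width: 0.0248
```

```bash
python3 - <<'E'
from plan import *
plan([ch(0,.040,.02)],g=-1)
c=read_camera("wrist"); cv2.imwrite("pics/w13.png",c["pixels"][:,:,::-1])
E
```

```text
from [0.5216 0.2727 0.0495]
wp [0.519 0.273 0.02 ] end [0.5186 0.273  0.0205] err 0.006
[[-1,0.3,0.1,2.9,0,0.01,-0.01]]
```

View pics/w13.png

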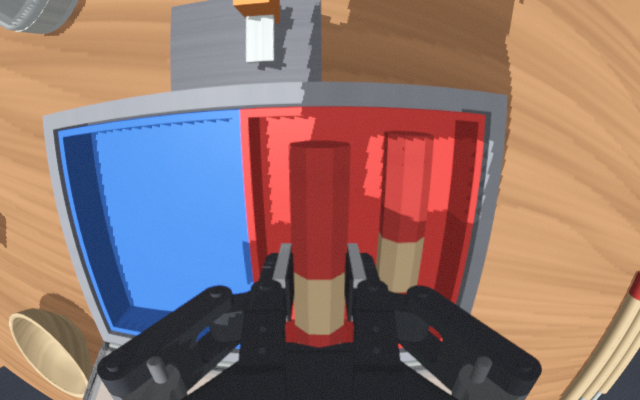

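The right finger comes down between the two handles, with about 6 mm to spare by the numbers. Lowering gently and watching the side force.

Call:
apply_moves --motion '[[[-1,0.2,0,0.8,0,0.01,-0.01],[-1,0.1,0,0.8,0,0,0],[-1,0,0,0.5,0,0,0],[-1,0,0,0.4,0,0,0],[-1,0,0,0.3,0,0,0],[-1,0,0,0,0,0,0]]]'

```text
clock: 17.9
tcp_pos: [0.5169, 0.272, 0.0191]
ee_rot: [-0.125, 0.992, -0.0, -0.004]
force: [-0.2, -0.5, -1.1]
grip_width: 0.0244
```

Call:
apply_moves --motion '[[[-1,0,0,0.1,0,0,0],[-1,0,0,0.1,0,0,0],[-1,0,0,0,0,0,0]]]'

```text
clock: 18.2
tcp_pos: [0.5174, 0.2721, 0.0178]
ee_rot: [-0.125, 0.992, -0.0, -0.003]
force: [-0.2, 0.3, -0.3]
grip_width: 0.0243
```

Call:
apply_moves --motion '[[[-1,0,0,0.1,0,0,0],[-1,0,0,0.05,0,0,0],[-1,0,0,0,0,0,0]]]'

```text
clock: 18.5
tcp_pos: [0.5175, 0.2721, 0.0165]
ee_rot: [-0.125, 0.992, -0.0, -0.003]
force: [-1.3, 0.0, 2.3]
grip_width: 0.0244
```

Light contact (2.3 N). Releasing with a small opening.

Call:
apply_moves --motion '[[[-0.24,0,0,0,0,0,0],[-0.24,0,0,0,0,0,0],[-0.24,0,0,0,0,0,0],[-0.24,0,0,-0.5,0,0,0],[-0.24,0,0,-2.0,0,0,0],[-0.24,0,0,-4.0,0,0,0],[0.15,0,0,-4.5,0,0,0],[0.15,0,0,-4.5,0,0,0]]]'

```text
clock: 19.3
tcp_pos: [0.5179, 0.2722, 0.1729]
ee_rot: [-0.125, 0.992, -0.0, -0.004]
force: [0.9, -0.4, -0.1]
grip_width: 0.0492
```

```bash
python3 - <<'E'
from plan import *
plan([grasp(-.108,.11)],g=.15)
c=read_camera("wrist"); cv2.imwrite("pics/w14.png",c["pixels"][:,:,::-1])
E
```

```text
from [0.5179 0.2722 0.1729]
wp [ 0.446 -0.341  0.167] end [ 0.4462 -0.3413  0.1666] err 0.005
[[0.15,1.6,-4.1,0.1,0.01,-0.04,0.04],[0.15,1.4,-4.2,0,0.01,-0.04,0.04],[0.15,1.3,-4.2,0,0.01,-0.04,0.04],[0.15,1.1,-4.3,0,0.01,-0.04,0.04],[0.15,0.9,-4.3,0,0.01,-0.04,0.04],[0.15,0.7,-4.3,0,0.01,-0.05,0.04],[0.15,0.6,-4.4,0.1,0.01,-0.04,0.03],[0.15,0.4,-4.4,0.1,0.01,-0.05,0.04],[0.15,0.3,-4.4,0.1,0.01,-0.04,0.03],[0.15,0.1,-4.4,0.1,0.01,-0.05,0.04],[0.15,0,-4.4,0.2,0.01,-0.04,0.03],[0.15,-0.1,-4.4,0.2,0.01,-0.05,0.04],[0.15,-0.3,-4.4,0.3,0.02,-0.04,0.03],[0.15,-0.5,-4.4,0.4,0.01,-0.05,0.04]]
```

View pics/w14.png

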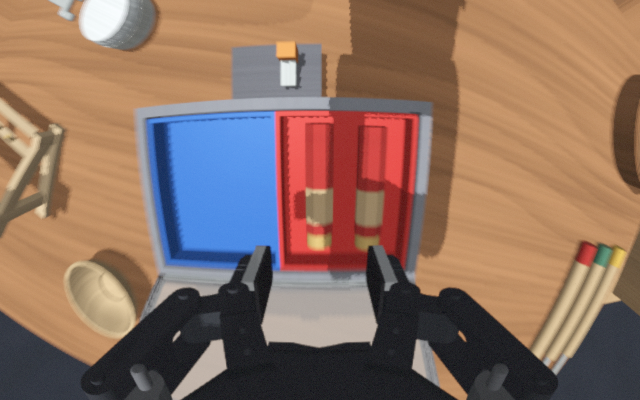

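Both red handles lie side by side in the red tray, at (318,187) and (370,187). Now blue.

Call:
apply_moves --motion '[[[0.15,1.6,-4.1,0,0.01,-0.04,0.04],[0.15,1.4,-4.2,0,0.01,-0.04,0.04],[0.15,1.3,-4.2,0,0.01,-0.04,0.04],[0.15,1.1,-4.3,0,0.01,-0.04,0.04],[0.15,0.9,-4.3,0,0.01,-0.04,0.04],[0.15,0.7,-4.3,0,0.01,-0.05,0.04],[0.15,0.6,-4.4,0.1,0.01,-0.04,0.03],[0.15,0.4,-4.4,0.1,0.01,-0.05,0.04],[0.15,0.3,-4.4,0.1,0.01,-0.04,0.03],[0.15,0.1,-4.4,0.1,0.01,-0.05,0.04]]]'

```text
clock: 20.35
tcp_pos: [0.467, -0.1675, 0.169]
ee_rot: [0.066, 0.974, -0.027, 0.215]
force: [0.6, -0.2, -0.2]
grip_width: 0.0493
```

Call:
apply_moves --motion '[[[0.15,0,-4.4,0.2,0.01,-0.04,0.03],[0.15,-0.1,-4.4,0.2,0.01,-0.05,0.04],[0.15,-0.3,-4.4,0.3,0.02,-0.04,0.03],[0.15,-0.5,-4.4,0.4,0.01,-0.05,0.04],[0.15,0,0,0,0,0,0],[0.15,0,0,0,0,0,0]]]'

```text
clock: 20.95
tcp_pos: [0.4459, -0.3418, 0.1655]
ee_rot: [0.137, 0.943, -0.041, 0.299]
force: [-0.7, 0.3, -0.1]
grip_width: 0.0492
```

```bash
python3 - <<'E'
from plan import *
plan([grasp(-.108,.0)],g=.15)
c=read_camera("wrist"); cv2.imwrite("pics/w15.png",c["pixels"][:,:,::-1])
E
```

```text
from [ 0.4459 -0.3418  0.1655]
wp [ 0.507 -0.359  0.077] end [ 0.5062 -0.3591  0.0764] err 0.006
[[0.15,0,0,3.6,0,0,0],[0.15,0,0,3.6,0,0,0],[0.15,0,0,3.7,0,0,0]]
```

View pics/w15.png

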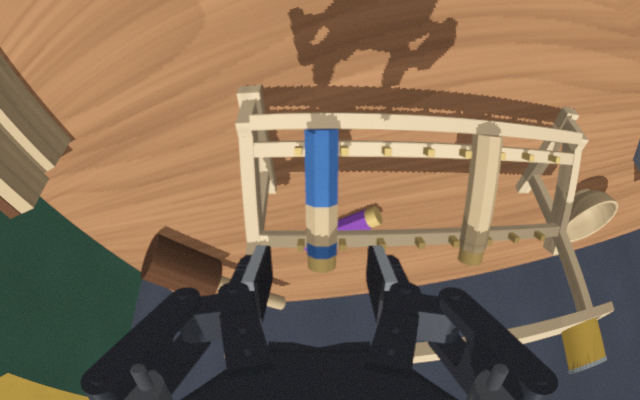

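Blue (321,195) is centred, and the rack's side post (255,170) is clear of the left finger.

Call:
apply_moves --motion '[[[0.15,0,0,3.0,0,0,0],[0.15,0,0,3.0,0,0,0],[0.15,0,0,2.5,0,0,0],[0.15,-0.1,0,1.4,0,0,0],[0.15,0,0,0.9,0,0,0],[0.15,0,0,0,0,0,0]]]'

```text
clock: 21.6
tcp_pos: [0.508, -0.3565, 0.0774]
ee_rot: [0.135, 0.944, -0.04, 0.299]
force: [0.1, 0.1, 0.7]
grip_width: 0.0493
```

Call:
apply_moves --motion '[[[-1,0,0,0,0,0,0],[-1,0,0,0,0,0,0],[-1,0,0,0,0,0,0],[-1,0,0,0,0,0,0],[-1,0,0,0,0,0,0]]]'

```text
clock: 22.1
tcp_pos: [0.5074, -0.3583, 0.0792]
ee_rot: [0.136, 0.943, -0.041, 0.3]
force: [-4.1, 4.8, 7.5]
grip_width: 0.024
```

Call:
apply_moves --motion '[[[-1,0,0,-1.0,0,0,0],[-1,0,0,-2.0,0,0,0],[-1,0,0,-3.0,0,0,0],[-1,0,0,-3.0,0,0,0],[-1,0,0,-3.0,0,0,0],[-1,0,0,-2.0,0,0,0],[-1,0,0,0,0,0,0]]]'

```text
clock: 22.8
tcp_pos: [0.4291, -0.3378, 0.1957]
ee_rot: [0.136, 0.943, -0.044, 0.301]
force: [-0.2, -0.9, -1.5]
grip_width: 0.0246
```

```bash
python3 - <<'E'
from plan import *
plan([ch(-0.0,-.064,.18)],g=-1)
c=read_camera("wrist"); cv2.imwrite("pics/w16.png",c["pixels"][:,:,::-1])
E
```

```text
from [ 0.4291 -0.3378  0.1957]
wp [0.544 0.173 0.18 ] end [0.5448 0.1724 0.1798] err 0.002
[[-1,0.3,4.4,-0.1,-0.01,0.05,-0.04],[-1,0.1,4.4,0,-0.01,0.05,-0.04],[-1,0,4.4,0,-0.01,0.05,-0.04],[-1,-0.2,4.3,0.1,-0.01,0.05,-0.04],[-1,-0.4,4.3,0.1,-0.02,0.05,-0.05],[-1,-0.6,4.3,0.2,-0.01,0.05,-0.04],[-1,-0.8,4.3,0.2,-0.02,0.05,-0.05],[-1,-1.0,4.2,0.2,-0.01,0.05,-0.04],[-1,-1.2,4.2,0.2,-0.02,0.05,-0.04],[-1,-1.4,4.1,0.2,-0.01,0.05,-0.05],[-1,-1.6,4.0,0.2,-0.02,0.05,-0.04],[-1,-1.9,4.0,0.2,-0.01,0.05,-0.05]]
```

View pics/w16.png

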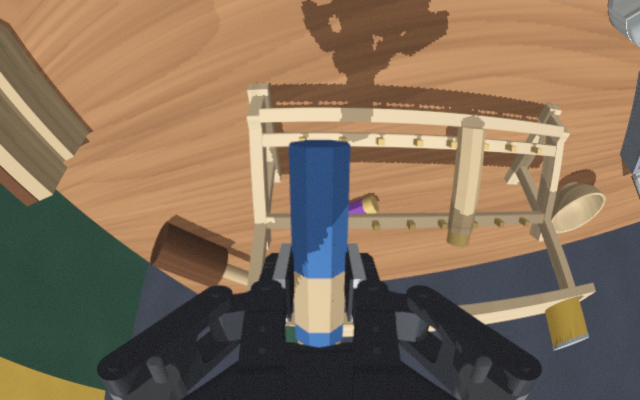

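Call:
apply_moves --motion '[[[-1,0.3,4.4,-0.1,-0.01,0.05,-0.04],[-1,0.1,4.4,0,-0.01,0.05,-0.04],[-1,0,4.4,0,-0.01,0.05,-0.04],[-1,-0.2,4.3,0.1,-0.01,0.05,-0.04],[-1,-0.4,4.3,0.1,-0.02,0.05,-0.05],[-1,-0.6,4.3,0.2,-0.01,0.05,-0.04],[-1,-0.8,4.3,0.2,-0.02,0.05,-0.05],[-1,-1.0,4.2,0.2,-0.01,0.05,-0.04],[-1,-1.2,4.2,0.2,-0.02,0.05,-0.04],[-1,-1.4,4.1,0.2,-0.01,0.05,-0.05]]]'

```text
clock: 23.85
tcp_pos: [0.5239, 0.0914, 0.1804]
ee_rot: [-0.081, 0.995, -0.006, 0.049]
force: [0.8, -0.2, -0.8]
grip_width: 0.0248
```

Call:
apply_moves --motion '[[[-1,-1.6,4.0,0.2,-0.02,0.05,-0.04],[-1,-1.9,4.0,0.2,-0.01,0.05,-0.05],[-1,0,0,0,0,0,0],[-1,0,0,0,0,0,0]]]'

```text
clock: 24.25
tcp_pos: [0.5438, 0.1754, 0.177]
ee_rot: [-0.126, 0.992, 0.002, -0.002]
force: [-0.2, 0.2, -0.7]
grip_width: 0.0246
```

```bash
python3 - <<'E'
from plan import *
plan([ch(0,-.064,.045)],g=-1)
c=read_camera("wrist"); cv2.imwrite("pics/w17.png",c["pixels"][:,:,::-1])
E
```

```text
from [0.5438 0.1754 0.177 ]
wp [0.544 0.173 0.045] end [0.5443 0.172  0.045 ] err 0.007
[[-1,0,-0.1,4.4,0,0,0],[-1,0,-0.1,4.4,0,0,0],[-1,0,-0.2,4.4,0,0,0]]
```

View pics/w17.png

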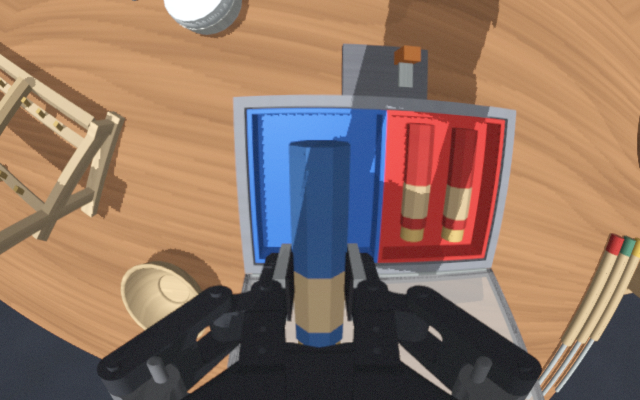

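The blue handle is over the middle of the blue tray and aligned with it. Lowering.

Call:
apply_moves --motion '[[[-1,0,-0.1,4.4,0,0,0],[-1,0,-0.1,4.4,0,0,0],[-1,0,0,3.4,0,0,0.01],[-1,0,0,1.5,0,0,0],[-1,0,0,1.0,0,0,0],[-1,0,0,0.5,0,0,0],[-1,0,0,0.3,0,0,0],[-1,0,0,0,0,0,0]]]'

```text
clock: 25.1
tcp_pos: [0.5458, 0.173, 0.0255]
ee_rot: [-0.12, 0.993, 0.002, 0.001]
force: [-0.5, 0.7, -0.5]
grip_width: 0.0247
```

Call:
apply_moves --motion '[[[-1,0,0,0.3,0,0,0],[-1,0,0,0.3,0,0,0],[-1,0,0,0.1,0,0,0],[-1,0,0,0,0,0,0]]]'

```text
clock: 25.5
tcp_pos: [0.5449, 0.1731, 0.0175]
ee_rot: [-0.12, 0.993, 0.002, -0.0]
force: [-0.4, -0.1, -0.3]
grip_width: 0.0245
```

Call:
apply_moves --motion '[[[-1,0,0,0.1,0,0,0],[-1,0,0,0,0,0,0]]]'

```text
clock: 25.7
tcp_pos: [0.545, 0.1731, 0.0174]
ee_rot: [-0.12, 0.993, 0.002, -0.0]
force: [-4.8, -0.8, 8.8]
grip_width: 0.0241
```

Contact at 8.8 N. Releasing and lifting clear.

Call:
apply_moves --motion '[[[-0.1,0,0,0,0,0,0],[-0.1,0,0,0,0,0,0],[-0.1,0,0,0,0,0,0],[-0.1,0,0,-0.5,0,0,0],[-0.1,0,0,-2.0,0,0,0],[-0.1,0,0,-4.0,0,0,0],[-0.1,0,0,-4.5,0,0,0],[-0.1,1.5,0,-4.5,0,0,0],[-0.1,4.5,0,-1,0,0,0],[-0.1,4.5,0,0,0,0,0]]]'

```text
clock: 26.7
tcp_pos: [0.4441, 0.1472, 0.1844]
ee_rot: [-0.12, 0.993, 0.002, 0.003]
force: [-0.1, -1.4, -0.1]
grip_width: 0.0387
```

Call:
apply_moves --motion '[[[-0.1,4.5,0,0,0,0,0],[-0.1,4.5,0,0,0,0,0],[-0.1,0,0,0,0,0,0],[-0.1,0,0,0,0,0,0],[-0.1,0,0,0,0,0,0]]]'

```text
clock: 27.2
tcp_pos: [0.3568, 0.126, 0.1821]
ee_rot: [-0.119, 0.993, 0.002, 0.001]
force: [0.3, 0.5, 0.5]
grip_width: 0.0384
```

```bash
python3 - <<'E'
from plan import *
for n in ["top","scene","wrist"]:
    c=read_camera(n); cv2.imwrite(f"pics/{n}18.png",c["pixels"][:,:,::-1])
    if n=="top":
        P=cloud(c); c0=pickle.load(open("top0.pkl","rb")); P0=cloud(c0)
        for nm,b in (("tin",(280,265,325,305)),("bowl",(270,105,328,165)),("spanner",(338,283,422,328))):
            x0,y0,x1,y1=b; print(nm,"meandiff",np.abs(c["pixels"][y0:y1,x0:x1].astype(int)-c0["pixels"][y0:y1,x0:x1]).mean().round(1))
E
```

```text
tin meandiff 4.4
bowl meandiff 4.4
spanner meandiff 4.5
```

View pics/top18.png

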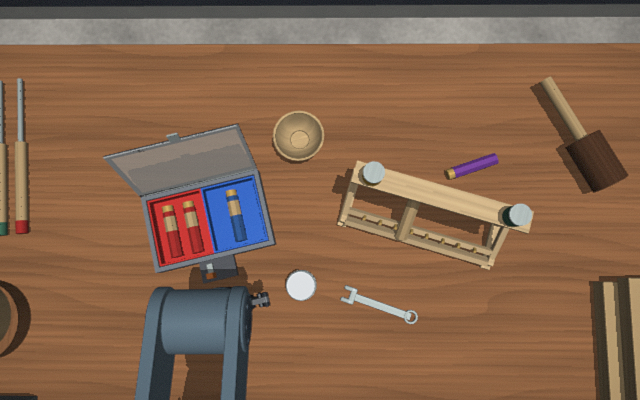

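View pics/scene18.png

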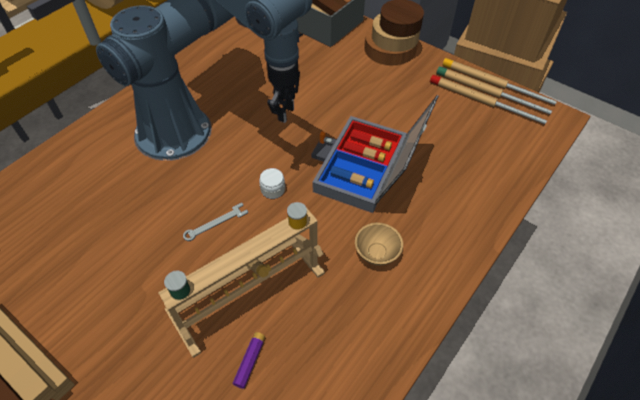

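View pics/wrist18.png

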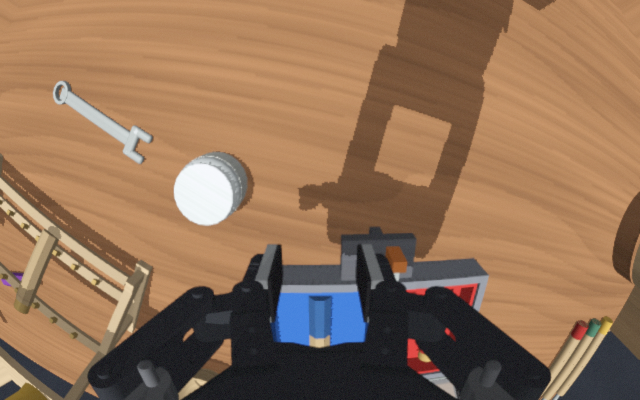

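In the top view both reds lie in the red tray, (171,230) and (193,227), and the blue is in the blue tray at (236,215). The cover is open, the plain handle is still in the rack at (408,222), and the bystanders have not moved. The gripper is clear at z = 0.18 m.

```bash
python3 -c "
from bench import *
print(sign_off(), observe()['clock'])"
```

```text
the job is handed in; nothing more can be done
the job is handed in; nothing more can be done
```

The job is done and handed in at about 27.4 s of the 69 s allowed. I slid the orange latch aside and the cover sprang open. I then lifted both red handles out square to the slope and laid them side by side in the red tray, and laid the blue handle in the blue tray. Each was lowered until it touched before I let go, at 4, 2 and 9 N.

- **Final pictures:** all three handles lie in their trays, the cover stands open, the plain handle is still in the rack and the purple look-alike is where it was.
- **Bystanders:** the tin, bowl and spanner patches match the first picture (mean difference about 4 grey levels, uniform across all three).
- **Small disagreement:** the grip width read about 24.5 mm on the 26 mm handles. It did no harm, and none of my checks failed.

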